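# Slacken a left-hand jig clamp and slide the tile home

## Task

The tile in the marking jig is clamped short of its end stop. Slacken the clamp's bar knob until its pad is off the tile (left-hand thread: clockwise seen from above loosens; never tighten it, the tile is brittle), then slide the tile along the rails until it presses lightly on the end stop's sprung plunger so that it gives a little, without driving the plunger in hard. Leave the tile lying touching the plunger, the clamp slack and the other things on the bench alone.

Things in the scene. Friction and masses are not known exactly. Their poses are not given: they have to be found in the camera images.
- jig: Fixed marking jig: grey bed 170 (x) by 420 mm (y), 18 mm thick, origin at the centre of its underside. Two rails along y, 104 mm apart, 6 mm above the bed, guide the tile. A steel clamp bridge crosses it along x at y = +60 mm (32 mm wide, 160 mm long, 66 to 80 mm above the bench). The stop is at the +y end; the tile is slid towards +y. The bed behind the tile (-y) is clear.
- knob_grip (a point): Centre of the clamp knob's black bar, on the knob's vertical axis, 113 mm above the bench. Bar 64 mm long (point x), 14 mm thick (point y), 26 mm high (100 to 126 mm above the bench); gripped across its thickness from above. The point turns with the knob, which stays at this height.
- knob (a joint): Angle of the clamp knob in rad, growing clockwise seen from above = loosening (left-hand thread); at 0 the bar lies along the jig's x. Starts at 0 to 0.4. The pad bears on the tile with about 15 N at 0, leaves it at about 1.2 and rises 2.55 mm per rad; end stop at 2.2. It turns stiffly (about 0.15 to 0.2 N m) and stays where it is left.
- pad: Round black rubber clamp pad, 28 mm across and 8 mm thick, under the bridge on the knob's axis; origin at the centre of its underside, which bears on the tile.
- tile_mid (a point): Centre (half-way up) of the patterned tile in the jig: 100 (x) by 200 (y) by 10 mm thick, about 0.46 kg, on the bed with 2 mm play to each rail, its y along the jig's y. Its rear edge, to be pushed, is 100 mm behind the centre (-y); its top is 28 mm above the bench. Once unclamped it slides with a few newtons of friction.
- tile: The same tile; origin at the centre of its underside.
- stop: Aluminium stop block fixed at the bed's +y end: 60 (x) by 30 (y) by 32 mm high, axes as the jig's, origin at the centre of its underside on the bed. A rubber-tipped sprung plunger, 18 mm across, juts from its -y face at tile height; its tip is 27 to 55 mm on the -y side of this origin, set by a screw and not measured: find it by feel. It yields 1 mm per 4 N; travel 6 mm.
- spare_tile_mid (a point): Centre of the second patterned tile (100 by 200 by 10 mm) lying on the bench; to be left alone.
- mallet_mid (a point): Rubber mallet lying on the bench (235 mm long, head 85 mm wide and 50 mm high), point near its middle, 25 mm up; to be left alone.
- scribe_mid (a point): Chrome tile scribe lying on the bench (145 mm long, 12 mm thick), point near its middle; to be left alone.
Things that resemble listed ones, but are neither listed nor needed, are in the scene too. What is shaped like the tile but black or green is not meant.

How it is judged (in metres and radians):
On the way, in this order (a step that is already met when the one before it is completed fails the run):
1. the clamp is slackened: the pad no longer bears on the tile (contact force between pad and tile below 0.1 N and value of joint knob above 1.1 rad), for 0.2 s.
2. the tile is pressed on the sprung plunger with at least 1.5 N (contact force between tile and stop above 1.5 N), for 0.1 s.
At the end, for the whole second after the job is handed in: The tile lies flat and still between the rails with its front edge touching the stop's plunger; the knob is slack (beyond 1.1 rad) with its pad off the tile (all of step 1 and contact force between tile and stop above 0.05 N and angle between tile's own z axis and vertical below 0.05 rad and angle between the y axis of tile and the y axis of jig, either way round below 0.06 rad and linear speed of tile below 0.01 m/s).
It fails at once if the clamp is tightened (knob below -0.25 rad) (value of joint knob below -0.25 rad).
It fails at once if the tile is dragged more than 4 mm while the pad still bears on it with over 2 N (contact force between pad and tile above 2 N and distance of tile from where it was at the start of the episode above 0.004 m).
It fails at once if the tile is pushed on the plunger with over 18 N (contact force between tile and stop above 18 N).
It fails at once if a bystander is moved by more than 15 mm (distance of any of spare_tile_mid, mallet_mid, scribe_mid from where it was at the start of the episode above 0.015 m).
It also fails if it takes over 58 s, if anything falls off the work surface, if the arm or the gripper's body presses on something with over 40 N, if the wrist force passes 120 N, or if a joint passes its speed limit or range.

## Robot

A 6-joint arm with a two-finger parallel gripper is mounted at the origin on the work surface. World frame = base frame: x ahead of the robot, y to its left, z up, the work surface at z = 0. Lengths are in mm, angles in rad, forces in N, time in s.
With the tool pointing down it reaches from about 300 to 775 mm from the base axis. Payload 14.6 kg.
Tool frame: the origin (TCP) lies between the finger pads; the fingertips stand 19 mm ahead of it and the grasp point (between the pads) is the TCP (manip.tcp_to_tips is the distance from the TCP to the fingertips, in mm); x points along the fingers, z is the direction in which the jaws open and shut, and the axes are right-handed (so a half turn about x gives the same grasp; the last joint's range is limited). The gripper opens to 94 mm and grips with 3 to 60 N. Pads are 16 mm wide; open, the fingers measure 119 mm over their backs; the gripper's body (75 mm by 177 mm) begins 78 mm behind the grasp point.
Start: joints at [1.101, 0.3, 1.521, -0, 1.321, -0.067], TCP at [215.594, 505.973, 224.446] pointing down, gripper open.
Joint ranges: [-3.03, 3.03], [-0.79, 2.21], [0.23, 2.52], [-1.04, 4.18], [0, 3.07], [-2.55, 2.55]. Speed limits (rad/s): [2.22, 2.22, 2.57, 3.14, 3.14, 3.14].

## Interface

Orientations are given as [roll, pitch, yaw] about the fixed x, y, z axes, in that order (R = Rz(yaw) Ry(pitch) Rx(roll)).
In Python, from cell import manip gives the robot as it stands.
- The arm moves only by the tool jog_arm, never from a script. Its argument "moves" is a list that holds one entry, the list of rows, each a list of 6 numbers: the shift along the world's x, y, z in mm, then the turn, a rotation vector about the world's x, y, z in degrees. In form: [[[dx, dy, dz, wx, wy, wz], ...]]. A call has 1 to 5 rows; each row shifts and turns the pose as measured when the row begins; what a row does not reach is not made up. A row lasts 1/10 s, in which the tool goes at most 50 mm and 8.59 degrees, less where a joint would pass 70% of its speed; a pose out of reach is approached as far as the arm can. A call is refused whole if a number of a shift passes 50 or a number of a turn 8.59, either way. A call with a gripper value outside its range is refused whole. "gripper" is the opening, from -1 (shut) to 1 (fully open), set as the call begins (left out, the last holds). The fingers move at their own pace and stop on an object; "squeeze" is the grip in N (left out, the last holds). Time passes only in rows, so rows that do not move let the fingers close. It gives the time, the measured TCP pose, the force and the opening at its end, in the units of the state.
- manip.read_state(): the state, without advancing time (a new reading comes with each control period).
- manip.camera(name): name is "scene" or "top"; returns (picture, depth): 420x560x3 uint8, blue, green, red; 420x560 float32, mm along the optical axis (not along the pixel's ray), 0 where there is no reading.
- manip.camera_params(name): a dict with "fx", "fy", "cx", "cy" (pixels), "rvec" (rotation vector, rad) and "tvec" (3), from world to camera coordinates, as OpenCV has them. Camera axes: x right, y down, z forward; pixel columns grow to the right and rows downward; lengths in mm; the calibration is good to about 2 mm. A picture is of the moment at which its call begins. camera_params takes no time and is no camera call.
- manip.sign_off(): hands the job in, once; it reports no verdict.
The state is a dict: "clock": time; "joints": joint angles; "qd": joint speeds; "effort": joint torques, N m; "eef_pos": TCP position; "eef_rot": TCP orientation; "wrist_force": force on the tool from outside, world axes, zero at the start; "moment": the same for the moment, N m; "finger_gap": finger opening in mm.
Only numpy, scipy, OpenCV 4.12 (cv2) and the standard library are available. Lean on these libraries where they do the work, as an engineer would, in place of code of your own. Each camera call takes 0.05 s, during which the arm holds its last target. There are 200 camera calls.

## Working session

There is one attempt and no reset: what is moved stays moved. The work goes in short steps, Python scripts to look and compute and a tool call to move; the robot and the scene stay as the last step left them, time stands still between calls to the robot, and variables do not carry over. Pictures are saved under pics/ and viewed, about 8 in all and at most 12, crops included, and the job is handed in when it is done.

Besides the shell and the picture viewer there is one more tool, called as name(argument=value, ...), one argument or row to a line, values as JSON. jog_arm: Moves the arm, as the interface text tells. Its arguments: {"type":"object","properties":{"moves":{"type":"array","items":{"type":"array","items":{"type":"array","items":{"type":"number"}}}},"gripper":{"type":"number"},"squeeze":{"type":"number"}},"required":["moves"]}

```bash
mkdir -p pics; ls; cat > h.py <<'E'
from cell import manip
import numpy as np, cv2
def cam(n):
    im,d=manip.camera(n); p=manip.camera_params(n)
    return im.copy(),d,p
def w(u,v,d,p):
    z=np.median(d[v-1:v+2,u-1:u+2]); R=cv2.Rodrigues(np.array(p["rvec"],float))[0]
    c=np.array([(u-p["cx"])/p["fx"]*z,(v-p["cy"])/p["fy"]*z,z])
    return R.T@(c-np.array(p["tvec"]).ravel())
def cloud(d,p):
    v,u=np.indices(d.shape); R=cv2.Rodrigues(np.array(p["rvec"],float))[0]
    c=np.stack([(u-p["cx"])/p["fx"]*d,(v-p["cy"])/p["fy"]*d,d],-1)
    return (c-np.array(p["tvec"]).ravel())@R
E
python3 - <<'E'
from h import *
for n in("scene","top"):
    im,d,p=cam(n); cv2.imwrite(f"pics/{n}0.png",im); np.savez(f"{n}0.npz",d=d)
    print(n,p)
print(manip.read_state())
E
```

```text
pics
scene {'fx': 393.2837283196934, 'fy': 393.2837283196934, 'cx': 279.8031463903042, 'cy': 209.1486897336834, 'rvec': array([ 1.39366676,  2.23226177, -0.81118822]), 'tvec': array([ 240.30365097, -299.83416723, 1484.95826317])}
top {'fx': 535.5770127457232, 'fy': 535.5770127457232, 'cx': 278.33993780631437, 'cy': 205.03914535079775, 'rvec': array([ 2.12468363, -2.12049002,  0.22743826]), 'tvec': array([ -51.98370388,  582.61384207, 1755.02417069])}
{'clock': 0.1, 'joints': array([ 1.10141101e+00,  3.00392027e-01,  1.52150440e+00, -2.76000766e-05,
        1.32067385e+00, -6.66103917e-02]), 'qd': array([-1.22529695e-03, -2.77740952e-03,  4.35328709e-04, -1.16919821e-04,
        5.90257065e-05,  1.51324549e-03]), 'effort': array([ 1.27718191e-03, -5.32638788e+01, -3.53290486e+01,  7.09348032e-02,
        2.35231215e-02, -9.59493877e-05]), 'eef_pos': array([215.50644901, 505.79844527, 223.9621252 ]), 'eef_rot': array([ 3.10232174,  1.56981833, -2.01283533]), 'wrist_force': array([ 0.05222303, -0.61152713, -0.75904981]), 'moment': array([ 0.0327792 ,  0.00745572, -0.05337036]), 'finger_gap': 93.79444776133114}
```

View pics/scene0.png

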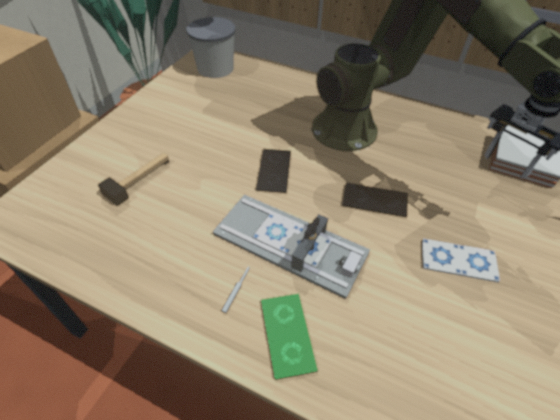

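View pics/top0.png

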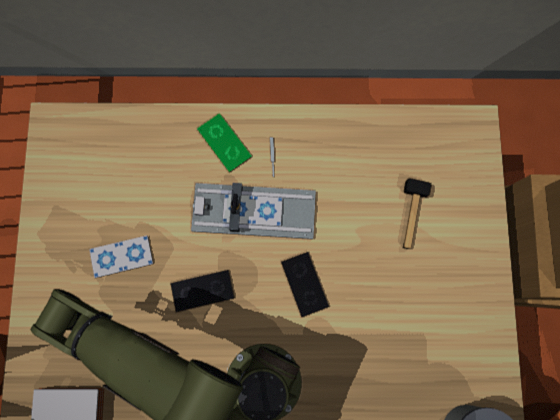

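The jig is at top px (255,210): stop at the left end, bridge at (236,207), tile at (265,210). The other patterned tile, at (122,257), is on the bench, so it is the spare. The black and green ones are decoys. An enlarged crop plus depth will confirm this.

```bash
python3 - <<'E'
from h import *
d=np.load("top0.npz")["d"]; p=manip.camera_params("top"); P=cloud(d,p)
im=cv2.imread("pics/top0.png")
cv2.imwrite("pics/crop1.png",cv2.resize(im[170:250,180:330],None,fx=5,fy=5,interpolation=cv2.INTER_CUBIC))
s=P[170:250,180:330]; z=s[...,2]
def rect(lo,hi,t):
    m=(z>lo)&(z<hi); q=s[m][:,:2].astype(np.float32); print(t,m.sum(),cv2.minAreaRect(q),q.mean(0))
print("bench z",np.median(P[270:300,350:400,2]))
rect(12,60,"bed+"); rect(60,90,"bridge"); rect(95,140,"knob"); rect(40,60,"stop")
ds=np.load("scene0.npz")["d"]; ps=manip.camera_params("scene"); Q=cloud(ds,ps); Q=Q[190:300,205:380].reshape(-1,3)
for lo,hi,t in((95,140,"knobS"),(62,88,"bridgeS"),(14,58,"bedS")):
    q=Q[(Q[:,2]>lo)&(Q[:,2]<hi)][:,:2].astype(np.float32); print(t,len(q),cv2.minAreaRect(q),q.mean(0))
for n,u,v in(("tile rear mid",282,211),("bed rear mid",316,214),("stop",200,206)): print(n,w(u,v,d,p))
E
```

```text
bench z -0.20540864540841508
bed+ 5132 ((581.3463134765625, 31.660354614257812), (277.1444091796875, 494.1002197265625), 1.7571533918380737) [569.0014    28.933247]
bridge 359 ((574.249267578125, 94.20741271972656), (32.575111389160156, 161.34461975097656), 86.78224182128906) [569.7707   93.17979]
knob 112 ((572.9480590820312, 93.65267944335938), (23.2747802734375, 63.70512771606445), 87.11461639404297) [573.26447  93.42064]
stop 178 ((565.7532348632812, 107.92008972167969), (148.3696746826172, 250.51541137695312), 13.700859069824219) [578.5109  208.32661]
knobS 193 ((575.7423706054688, 98.28832244873047), (62.99211502075195, 24.777629852294922), 3.157432794570923) [580.4981    99.747185]
bridgeS 500 ((575.6091918945312, 97.95344543457031), (32.862403869628906, 162.2342529296875), 86.0361557006836) [593.44196 100.55961]
bedS 6673 ((528.9736328125, 43.82794189453125), (388.3640441894531, 485.06707763671875), 18.548871994018555) [580.324    48.87492]
tile rear mid [569.30125421 -63.99033157  21.54054659]
bed rear mid [ 563.37005348 -183.22485505   -1.24759629]
stop [580.17923839 214.97308926  50.32854836]
```

View pics/crop1.png

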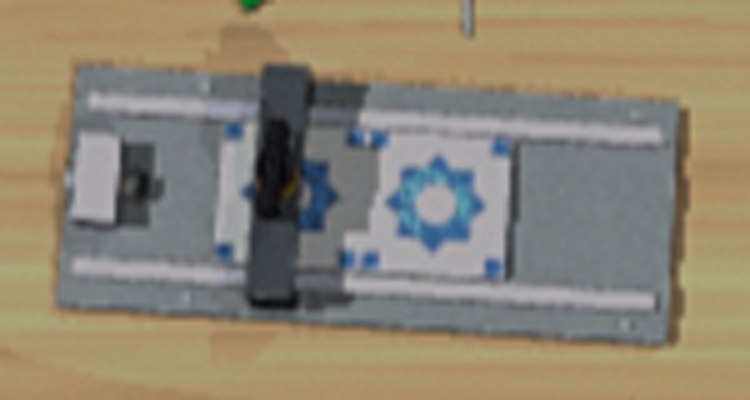

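Confirmed: the patterned tile lies in the jig under the bridge, its rear edge at crop (512,205) and the stop at crop (97,178). The bar is nearly along the jig's x. Next I need the bar angle, the jaw axis and the travel.

```bash
python3 - <<'E'
from h import *
from scipy.spatial.transform import Rotation as Ro
for n,sl in(("top",np.s_[170:250,180:330]),("scene",np.s_[190:300,205:380])):
    P=cloud(np.load(n+"0.npz")["d"],manip.camera_params(n))[sl].reshape(-1,3)
    for lo,hi in((120,131),(66,84)):
        q=P[(P[:,2]>lo)&(P[:,2]<hi)][:,:2]; c=q.mean(0); e=np.linalg.svd(q-c,full_matrices=0)[2][0]
        print(n,lo,len(q),c,np.degrees(np.arctan(e[1]/e[0])),cv2.minAreaRect(q.astype(np.float32)))
s=manip.read_state(); R=Ro.from_euler("xyz",s["eef_rot"]).as_matrix(); print(R.round(3)); 
# tile edges on plane z=28 from top pixel rays
p=manip.camera_params("top"); Rc=cv2.Rodrigues(p["rvec"])[0]; t=p["tvec"].ravel(); C=-Rc.T@t
for nm,u,v in(("rear",180+511/5,170+205/5),("front",180+216/5,170+190/5),("tip",180+128/5,170+181/5)):
    r=Rc.T@np.array([(u-p["cx"])/p["fx"],(v-p["cy"])/p["fy"],1]); print(nm,C+r*(28-C[2])/r[2])
E
```

```text
top 120 67 [576.37414275  93.82319487] -7.703333988475267 ((573.996337890625, 94.84271240234375), (61.81224060058594, 19.730886459350586), 0.4657458961009979)
top 66 303 [570.58130994  93.15785488] -3.0234086348459392 ((574.3970947265625, 94.21640014648438), (32.55603790283203, 161.06163024902344), 86.81599426269531)
scene 120 124 [577.10038547  98.58494536] -6.654690940911826 ((575.4407958984375, 97.19703674316406), (62.43077850341797, 22.662750244140625), 0.6595504879951477)
scene 66 471 [592.96872435 100.49141596] -6.315514464826401 ((575.6091918945312, 97.95344543457031), (32.862403869628906, 162.2342529296875), 86.0361557006836)
[[-0.    -0.92   0.392]
 [-0.001  0.392  0.92 ]
 [-1.     0.    -0.001]]
rear [568.07078821 -64.54306026  28.        ]
front [577.90593957 138.22050293  28.        ]
tip [584.00905167 198.75815747  28.        ]
```

jog_arm(
  moves=[
    [[30, -34, 0, 0, 0, 1.3], [30, -34, 0, 0, 0, 1.3], [30, -34, 0, 0, 0, 1.3], [30, -34, 0, 0, 0, 1.3], [30, -34, 0, 0, 0, 1.3]],
  ],
  gripper=1,
)

```text
clock: 0.6
eef_pos: [365.8, 332.1, 222.0]
eef_rot: [2.738, 1.567, -2.252]
wrist_force: [0.7, 0.9, 0.6]
finger_gap: 93.5
```

jog_arm(
  moves=[
    [[30, -34, 0, 0, 0, 1.3], [30, -34, 0, 0, 0, 1.3], [30, -34, 0, 0, 0, 1.3], [30, -34, 0, 0, 0, 1.3], [30, -34, 0, 0, 0, 1.3]],
  ],
)

```text
clock: 1.1
eef_pos: [520.1, 153.5, 221.4]
eef_rot: [2.573, 1.566, -2.298]
wrist_force: [0.4, 1.3, 0.3]
finger_gap: 94.0
```

jog_arm(
  moves=[
    [[28, -29, -10, 0, 0, 0.8], [27, -28, -10, 0, 0, 0.8], [0, 0, -10, 0, 0, 0], [0, 0, 0, 0, 0, 0]],
  ],
)

```text
clock: 1.5
eef_pos: [578.9, 88.9, 188.5]
eef_rot: [2.377, 1.564, -2.47]
wrist_force: [-1.3, -0.6, -0.2]
finger_gap: 94.2
```

```bash
python3 - <<'E'
from h import *
s=manip.read_state(); print(s["eef_pos"],np.degrees(s["eef_rot"][2]-s["eef_rot"][0])+360,s["joints"])
im,d,p=cam("scene"); cv2.imwrite("pics/s1.png",cv2.resize(im[170:310,200:400],None,fx=4,fy=4,interpolation=cv2.INTER_CUBIC))
E
```

```text
[578.88595806  88.91437222 188.47755692] 82.28385966707691 [ 0.09152474  0.41232114  1.45468491 -0.00400752  1.28045351 -1.34344099]
```

View pics/s1.png

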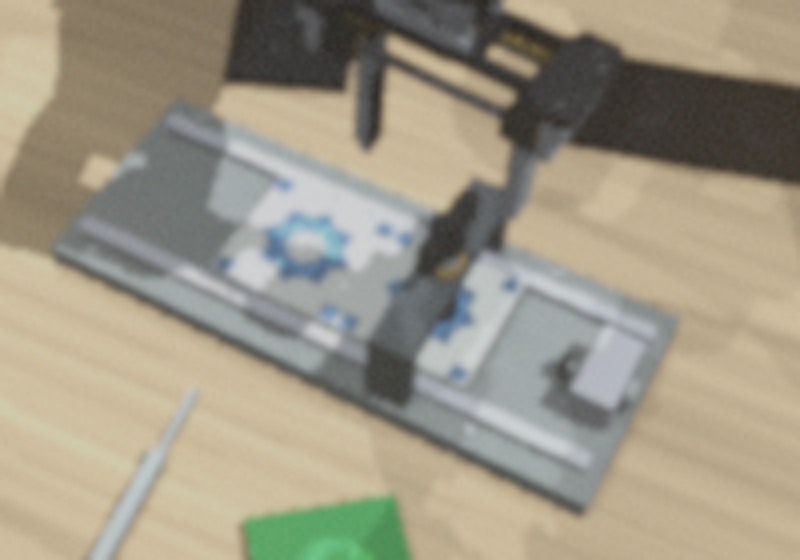

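The open fingers straddle the bar (bar at crop (455,230), fingers at (368,140) and (520,190)). I'll centre and lower.

jog_arm(
  moves=[
    [[-4, 7, -15, 0, 0, 0], [0, 0, -20, 0, 0, 0], [0, 0, -20, 0, 0, 0], [0, 0, -8, 0, 0, 0], [0, 0, 0, 0, 0, 0]],
  ],
)

```text
clock: 2.05
eef_pos: [573.2, 101.4, 128.7]
eef_rot: [-2.912, 1.567, -1.47]
wrist_force: [0.4, -0.4, -0.4]
finger_gap: 94.1
```

jog_arm(
  moves=[
    [[2, -5, -8, 0, 0, 0], [0, 0, -6, 0, 0, 0], [0, 0, 0, 0, 0, 0]],
  ],
)

```text
clock: 2.35
eef_pos: [575.9, 96.8, 116.1]
eef_rot: [-2.174, 1.566, -0.732]
wrist_force: [1.4, -1.1, 0.3]
finger_gap: 94.1
```

jog_arm(
  moves=[
    [[0, 0, 0, 0, 0, 0], [0, 0, 0, 0, 0, 0], [0, 0, 0, 0, 0, 0], [0, 0, 0, 0, 0, 0], [0, 0, 0, 0, 0, 0]],
  ],
  gripper=0,
  squeeze=15,
)

```text
clock: 2.85
eef_pos: [576.5, 96.7, 117.4]
eef_rot: [-1.972, 1.565, -0.529]
wrist_force: [0.2, 0.5, 0.8]
finger_gap: 57.6
```

jog_arm(
  moves=[
    [[0, 0, -3, 0, 0, 0], [0, 0, 0, 0, 0, 0], [0, 0, 0, 0, 0, 0], [0, 0, 0, 0, 0, 0], [0, 0, 0, 0, 0, 0]],
  ],
  gripper=-1,
  squeeze=12,
)

```text
clock: 3.35
eef_pos: [576.5, 96.7, 114.1]
eef_rot: [-1.965, 1.565, -0.523]
wrist_force: [-0.5, -0.1, 0.5]
finger_gap: 17.3
```

jog_arm(
  moves=[
    [[0, 0, 0, 0, 0, 0], [0, 0, 0, 0, 0, 0]],
  ],
)

```text
clock: 3.55
eef_pos: [576.5, 97.3, 114.1]
eef_rot: [-1.819, 1.565, -0.376]
wrist_force: [0.4, -0.9, 0.2]
finger_gap: 13.8
```

jog_arm(
  moves=[
    [[0, 0, 0, 0, 0, 0], [0, 0, 0, 0, 0, -3], [0, 0, 0, 0, 0, -5], [0, 0, 0, 0, 0, -5], [0, 0, 0, 0, 0, -5]],
  ],
  squeeze=40,
)

```text
clock: 4.05
eef_pos: [576.3, 96.5, 114.1]
eef_rot: [-2.105, 1.564, -0.986]
wrist_force: [-0.2, -0.3, 0.1]
finger_gap: 13.5
```

```bash
python3 - <<'E'
from h import *
s=manip.read_state(); print(s["eef_pos"],(np.degrees(s["eef_rot"][2]-s["eef_rot"][0])+360)%360,s["wrist_force"],s["moment"],s["joints"])
E
```

```text
[576.33086691  96.45040287 114.06380728] 64.13408188051665 [-0.19809764 -0.34290882  0.10718182] [0.00956359 0.15325986 0.12546615] [ 0.1055709   0.4833985   1.53642775 -0.00626142  1.11884538 -1.01105372]
```

jog_arm(
  moves=[
    [[0, 0, 0, 0, 0, -7], [0, 0, 0, 0, 0, -7], [0, 0, 0, 0, 0, -7], [0, 0, 0, 0, 0, -7], [0, 0, 0, 0, 0, -7]],
  ],
)

```text
clock: 4.55
eef_pos: [575.2, 95.2, 114.1]
eef_rot: [-2.536, 1.562, -2.052]
wrist_force: [-3.0, -0.5, 1.4]
finger_gap: 13.6
```

jog_arm(
  moves=[
    [[0, 0, 0, 0, 0, -7], [0, 0, 0, 0, 0, -7], [0, 0, 0, 0, 0, -7], [0, 0, 0, 0, 0, -7], [0, 0, 0, 0, 0, 0]],
  ],
)

```text
clock: 5.05
eef_pos: [573.8, 94.8, 114.1]
eef_rot: [-2.681, 1.559, -2.708]
wrist_force: [-0.5, 1.7, -0.5]
finger_gap: 13.7
```

```bash
python3 - <<'E'
from h import *
s=manip.read_state(); print(s["eef_pos"],(np.degrees(s["eef_rot"][2]-s["eef_rot"][0])+360)%360,s["wrist_force"],s["moment"],s["joints"])
im,d,p=cam("scene"); cv2.imwrite("pics/s2.png",cv2.resize(im[170:310,200:400],None,fx=4,fy=4,interpolation=cv2.INTER_CUBIC))
E
```

```text
[573.80109401  94.7747127  114.07252699] 358.43155302891313 [-0.46080612  1.68177915 -0.54155546] [ 0.19461779 -0.38847568 -0.08854684] [ 0.10239389  0.48495195  1.53408895 -0.00426689  1.1338027   0.13159602]
```

Knob is at about 1.54 rad. I'll turn a little more for margin, release and lift.

jog_arm(
  moves=[
    [[0, 0, 0, 0, 0, -5], [0, 0, 0, 0, 0, -4], [0, 0, 0, 0, 0, 0]],
  ],
)

```text
clock: 5.4
eef_pos: [573.4, 94.8, 114.1]
eef_rot: [-2.69, 1.558, -2.863]
wrist_force: [-1.7, 1.2, -0.2]
finger_gap: 13.6
```

jog_arm(
  moves=[
    [[0, 0, 0, 0, 0, 0], [0, 0, 0, 0, 0, 0], [0, 0, 0, 0, 0, 0], [0, 0, 0, 0, 0, 0], [0, 0, 0, 0, 0, 0]],
  ],
  gripper=0,
)

```text
clock: 5.9
eef_pos: [573.8, 94.4, 114.1]
eef_rot: [-2.638, 1.559, -2.8]
wrist_force: [0.4, -0.8, -0.1]
finger_gap: 46.7
```

jog_arm(
  moves=[
    [[0, 0, 20, 0, 0, 0], [0, 0, 25, 0, 0, 0], [0, 0, 25, 0, 0, 0], [0, 0, 20, 0, 0, 0], [0, 0, 0, 0, 0, 0]],
  ],
)

```text
clock: 6.4
eef_pos: [573.1, 94.1, 206.5]
eef_rot: [-2.66, 1.557, -2.821]
wrist_force: [-1.1, 0.1, -0.8]
finger_gap: 47.0
```

```bash
python3 - <<'E'
from h import *
s=manip.read_state(); print(s["eef_pos"],(np.degrees(s["eef_rot"][2]-s["eef_rot"][0])+360)%360,s["wrist_force"],s["joints"])
E
```

```text
[573.065062    94.14648545 206.50913542] 350.8101470658964 [-1.11274795  0.14734309 -0.79379045] [ 0.10110151  0.39043074  1.44223579 -0.00317043  1.32267437  0.26229444]
```

jog_arm(
  moves=[
    [[-2, -40, 0, 0, 0, 2], [-2, -45, 0, 0, 0, 2], [-2, -45, 0, 0, 0, 2], [-2, -45, 0, 0, 0, 0], [-1, -20, 0, 0, 0, 0]],
  ],
)

```text
clock: 6.9
eef_pos: [561.9, -104.5, 201.8]
eef_rot: [-2.787, 1.554, -2.831]
wrist_force: [-0.3, -0.4, 0.4]
finger_gap: 46.8
```

jog_arm(
  moves=[
    [[0, 0, -25, 0, 0, 0], [0, 0, -30, 0, 0, 0], [0, 0, -30, 0, 0, 0], [0, 0, -30, 0, 0, 0], [0, 0, 0, 0, 0, 0]],
  ],
)

```text
clock: 7.4
eef_pos: [559.1, -108.5, 78.2]
eef_rot: [-2.856, 1.551, -2.905]
wrist_force: [-0.5, -0.3, 1.6]
finger_gap: 47.1
```

```bash
python3 - <<'E'
from h import *
s=manip.read_state(); print(s["eef_pos"],(np.degrees(s["eef_rot"][2]-s["eef_rot"][0])+360)%360,s["wrist_force"],s["joints"])
im,d,p=cam("scene"); cv2.imwrite("pics/s3.png",cv2.resize(im[170:310,200:400],None,fx=4,fy=4,interpolation=cv2.INTER_CUBIC))
E
```

```text
[ 559.08382319 -108.48011593   78.23550164] 357.23702582712315 [-0.51061416 -0.27646417  1.59718921] [-0.25183876  0.51082479  1.58972871 -0.01068152  1.05856581 -0.19829888]
```

View pics/s3.png

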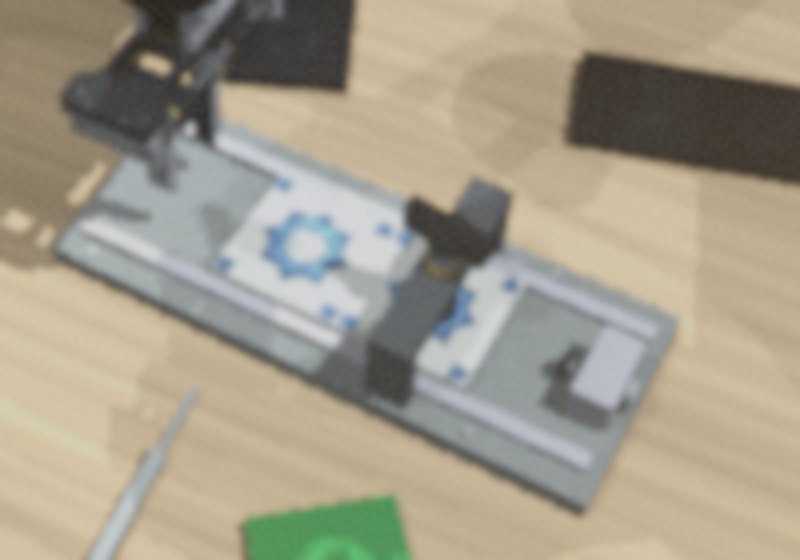

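The bar now lies along the jig's y (crop (455,230)), the tile has not moved, and the fingers are behind its rear edge over clear bed. I'll lower to tile height.

jog_arm(
  moves=[
    [[2, 0, -15, 0, 0, 0], [2, 0, -13, 0, 0, 0], [0, 0, -6, 0, 0, 0], [0, 0, 0, 0, 0, 0]],
  ],
)

```text
clock: 7.85
eef_pos: [566.1, -108.9, 47.0]
eef_rot: [-2.588, 1.557, -2.636]
wrist_force: [0.6, 0.7, 0.0]
finger_gap: 46.9
```

jog_arm(
  moves=[
    [[-1, 0, -4, 0, 0, 0], [-1, 0, -2, 0, 0, 0], [0, 0, 0, 0, 0, 0]],
  ],
)

```text
clock: 8.15
eef_pos: [564.5, -109.0, 41.6]
eef_rot: [-2.498, 1.558, -2.546]
wrist_force: [-0.3, -0.8, 0.2]
finger_gap: 46.9
```

jog_arm(
  moves=[
    [[0, 5, 0, 0, 0, 0], [0, 5, 0, 0, 0, 0], [0, 5, 0, 0, 0, 0], [0, 5, 0, 0, 0, 0], [0, 5, 0, 0, 0, 0]],
  ],
)

```text
clock: 8.65
eef_pos: [564.8, -82.2, 42.5]
eef_rot: [-2.407, 1.559, -2.455]
wrist_force: [-0.1, -0.1, -0.1]
finger_gap: 47.4
```

jog_arm(
  moves=[
    [[0, 3, 0, 0, 0, 0], [0, 3, -1, 0, 0, 0], [0, 3, 0, 0, 0, 0], [0, 3, 0, 0, 0, 0], [0, 3, 0, 0, 0, 0]],
  ],
)

```text
clock: 9.15
eef_pos: [564.9, -65.6, 41.4]
eef_rot: [-2.378, 1.559, -2.425]
wrist_force: [-0.4, -2.7, -0.4]
finger_gap: 47.0
```

jog_arm(
  moves=[
    [[0, 3, 0, 0, 0, 0], [0, 3, 0, 0, 0, 0], [0, 3, 0, 0, 0, 0]],
  ],
)

```text
clock: 9.45
eef_pos: [565.0, -56.5, 41.4]
eef_rot: [-2.303, 1.559, -2.351]
wrist_force: [-0.3, -2.3, -0.5]
finger_gap: 47.1
```

jog_arm(
  moves=[
    [[0.2, 3, 0, 0, 0, 0], [0.2, 3, 0, 0, 0, 0], [0.2, 3, 0, 0, 0, 0], [0.2, 3, 0, 0, 0, 0], [0.2, 3, 0, 0, 0, 0]],
  ],
)

```text
clock: 9.95
eef_pos: [566.0, -40.4, 41.4]
eef_rot: [-2.296, 1.559, -2.344]
wrist_force: [0.5, -3.3, -1.0]
finger_gap: 46.7
```

jog_arm(
  moves=[
    [[0, 1, 0, 0, 0, 0], [0, 1, 0, 0, 0, 0]],
  ],
)

```text
clock: 10.15
eef_pos: [566.1, -37.9, 41.4]
eef_rot: [-2.294, 1.559, -2.341]
wrist_force: [-0.1, -2.9, -0.5]
finger_gap: 46.5
```

```bash
python3 - <<'E'
from h import *
s=manip.read_state(); print(s["eef_pos"],(np.degrees(s["eef_rot"][2]-s["eef_rot"][0])+360)%360,s["wrist_force"])
im,d,p=cam("scene"); cv2.imwrite("pics/s4.png",cv2.resize(im[170:310,200:400],None,fx=4,fy=4,interpolation=cv2.INTER_CUBIC))
E
```

```text
[566.07466255 -37.88927376  41.42426922] 357.26498216087214 [-0.11303597 -2.87843877 -0.54750093]
```

View pics/s4.png

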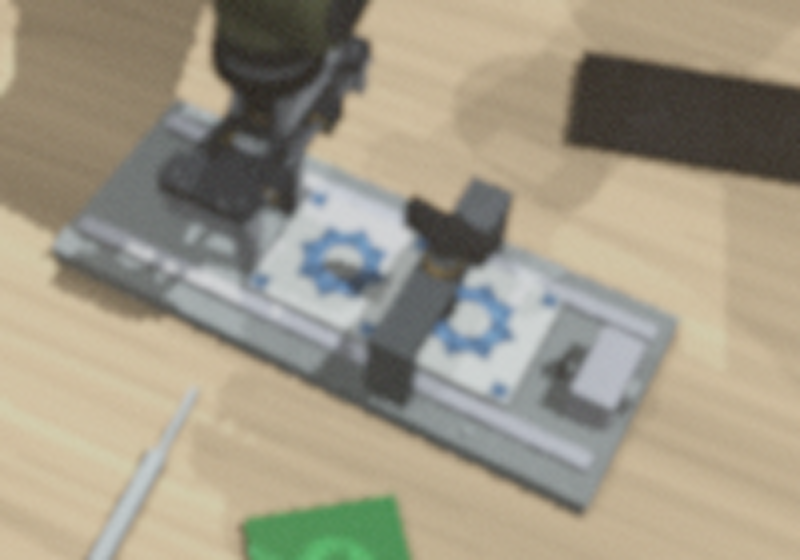

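The tile slides straight, with about 2.7 N of friction. Its front edge at crop (533,350) is about 15 mm short of the plunger at (550,370). I'll continue in small steps, reading the force each time.

jog_arm(
  moves=[
    [[0.1, 1.5, 0, 0, 0, 0], [0.1, 1.5, 0, 0, 0, 0], [0.1, 1.5, 0, 0, 0, 0], [0.1, 1, 0, 0, 0, 0]],
  ],
)

```text
clock: 10.6
eef_pos: [566.5, -32.1, 41.5]
eef_rot: [-2.296, 1.559, -2.344]
wrist_force: [0.9, -2.7, 0.1]
finger_gap: 47.1
```

jog_arm(
  moves=[
    [[0.1, 1, 0, 0, 0, 0], [0.1, 1, 0, 0, 0, 0]],
  ],
)

```text
clock: 10.8
eef_pos: [566.7, -30.0, 41.4]
eef_rot: [-2.298, 1.559, -2.346]
wrist_force: [-0.5, -2.7, -0.8]
finger_gap: 47.0
```

jog_arm(
  moves=[
    [[0.1, 1, 0, 0, 0, 0], [0.1, 1, 0, 0, 0, 0]],
  ],
)

```text
clock: 11.0
eef_pos: [566.9, -27.8, 41.4]
eef_rot: [-2.296, 1.559, -2.344]
wrist_force: [-0.2, -3.4, -0.0]
finger_gap: 47.3
```

jog_arm(
  moves=[
    [[0.1, 1, 0, 0, 0, 0], [0.1, 1, 0, 0, 0, 0]],
  ],
)

```text
clock: 11.2
eef_pos: [567.1, -25.6, 41.4]
eef_rot: [-2.297, 1.559, -2.345]
wrist_force: [-0.4, -1.8, -0.3]
finger_gap: 47.1
```

jog_arm(
  moves=[
    [[0.1, 1, 0, 0, 0, 0], [0.1, 1, 0, 0, 0, 0]],
  ],
)

```text
clock: 11.4
eef_pos: [567.3, -23.4, 41.4]
eef_rot: [-2.298, 1.559, -2.346]
wrist_force: [0.1, -3.5, 0.4]
finger_gap: 46.9
```

jog_arm(
  moves=[
    [[0.1, 1, 0, 0, 0, 0], [0, 0.5, 0, 0, 0, 0]],
  ],
)

```text
clock: 11.6
eef_pos: [567.5, -21.8, 41.5]
eef_rot: [-2.292, 1.559, -2.34]
wrist_force: [0.1, -3.7, -0.3]
finger_gap: 47.0
```

jog_arm(
  moves=[
    [[0.1, 1, 0, 0, 0, 0], [0, 0.5, 0, 0, 0, 0]],
  ],
)

```text
clock: 11.8
eef_pos: [567.5, -20.1, 41.4]
eef_rot: [-2.296, 1.559, -2.344]
wrist_force: [0.5, -3.2, 0.1]
finger_gap: 47.1
```

jog_arm(
  moves=[
    [[0.1, 0.8, 0, 0, 0, 0], [0, 0.5, 0, 0, 0, 0]],
  ],
)

```text
clock: 12.0
eef_pos: [567.7, -18.7, 41.4]
eef_rot: [-2.296, 1.559, -2.344]
wrist_force: [-0.4, -2.7, 0.2]
finger_gap: 46.8
```

jog_arm(
  moves=[
    [[0.1, 1, 0, 0, 0, 0], [0, 0.5, 0, 0, 0, 0]],
  ],
)

```text
clock: 12.2
eef_pos: [567.8, -17.5, 41.5]
eef_rot: [-2.26, 1.558, -2.308]
wrist_force: [0.5, -7.2, -0.1]
finger_gap: 47.1
```

jog_arm(
  moves=[
    [[0.1, 1, 0, 0, 0, 0], [0, 0.5, 0, 0, 0, 0]],
  ],
)

```text
clock: 12.4
eef_pos: [567.8, -16.8, 41.5]
eef_rot: [-2.19, 1.557, -2.238]
wrist_force: [-0.0, -6.5, -0.7]
finger_gap: 46.8
```

```bash
python3 - <<'E'
from h import *
s=manip.read_state(); print(s["eef_pos"],s["wrist_force"])
im,d,p=cam("scene"); cv2.imwrite("pics/s5.png",cv2.resize(im[230:280,310:380],None,fx=10,fy=10,interpolation=cv2.INTER_CUBIC))
E
```

```text
[567.84851758 -16.83315475  41.48416429] [-0.0229896  -6.48120991 -0.74062743]
```

View pics/s5.png

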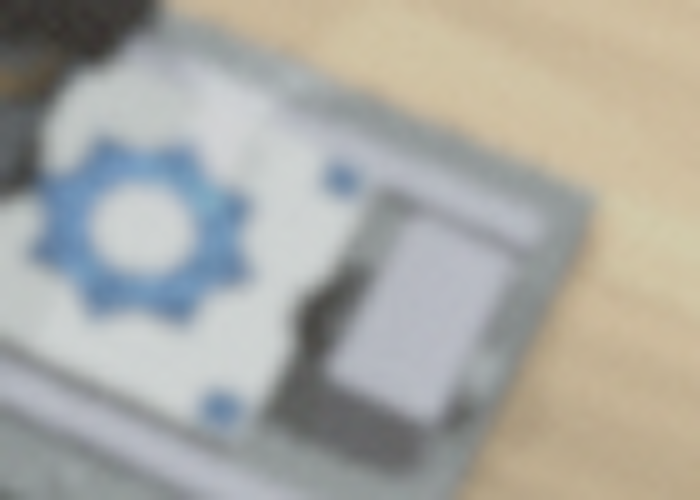

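The front edge meets the plunger (crop (310,310)), and the push force rose from 2.8 to about 7 N. I'll press slightly more, hold, then withdraw gently. Friction should keep the tile touching.

jog_arm(
  moves=[
    [[0, 0.5, 0, 0, 0, 0], [0, 0.3, 0, 0, 0, 0], [0, 0.2, 0, 0, 0, 0]],
  ],
)

```text
clock: 12.75
eef_pos: [567.8, -16.9, 41.5]
eef_rot: [-2.129, 1.556, -2.178]
wrist_force: [0.1, -3.5, -0.7]
finger_gap: 46.8
```

jog_arm(
  moves=[
    [[0, -0.3, 0, 0, 0, 0], [0, -0.5, 0, 0, 0, 0], [0, -0.5, 0, 0, 0, 0], [0, -0.5, 0, 0, 0, 0]],
  ],
)

```text
clock: 13.15
eef_pos: [567.7, -17.8, 41.4]
eef_rot: [-2.199, 1.556, -2.247]
wrist_force: [-0.6, -0.4, 0.5]
finger_gap: 47.3
```

jog_arm(
  moves=[
    [[0, -1, 0, 0, 0, 0], [0, -2, 0, 0, 0, 0], [0, -5, 0, 0, 0, 0], [0, -8, 0, 0, 0, 0], [0, -10, 0, 0, 0, 0]],
  ],
)

```text
clock: 13.65
eef_pos: [567.7, -44.5, 41.5]
eef_rot: [-2.224, 1.557, -2.27]
wrist_force: [-0.1, -0.9, 0.0]
finger_gap: 46.9
```

jog_arm(
  moves=[
    [[0, -10, 5, 0, 0, 0], [0, -10, 20, 0, 0, 0], [0, 0, 20, 0, 0, 0], [0, 0, 20, 0, 0, 0], [0, 0, 0, 0, 0, 0]],
  ],
)

```text
clock: 14.15
eef_pos: [567.1, -70.7, 109.5]
eef_rot: [-2.251, 1.556, -2.302]
wrist_force: [-0.3, 0.4, 0.5]
finger_gap: 47.1
```

```bash
python3 - <<'E'
from h import *
s=manip.read_state(); print(s["clock"],s["eef_pos"],s["wrist_force"])
im,d,p=cam("scene"); a=cv2.resize(im[170:310,200:400],None,fx=4,fy=4,interpolation=cv2.INTER_CUBIC)
cv2.imwrite("pics/s6.png",a)
E
```

```text
14.15 [567.07582598 -70.71928579 109.53299117] [-0.26006386  0.42870704  0.53511281]
```

View pics/s6.png

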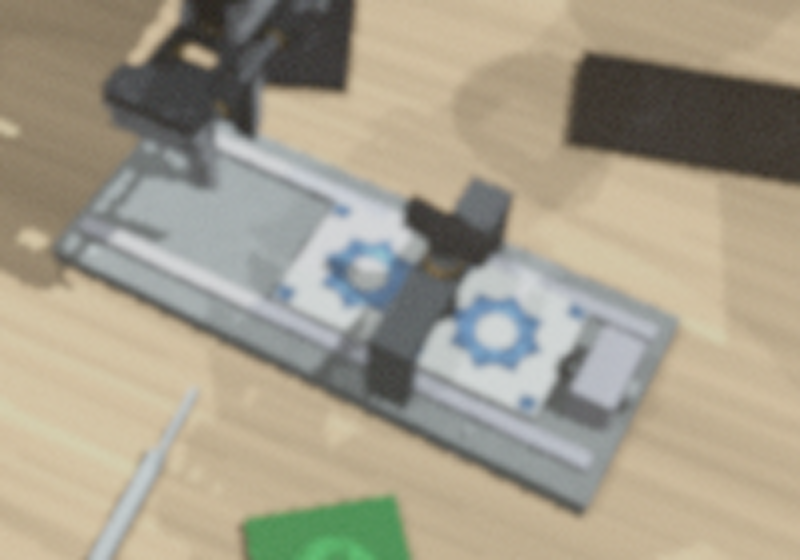

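The tile's front edge is against the plunger (crop (568,365)), it lies straight between the rails, and the bar is slack. The gripper is clear, and the scribe and the green and black tiles are where they were. Handing in.

```bash
python3 -c "
from cell import manip; print(manip.sign_off())"
```

```text
the job is handed in; nothing more can be done
None
```

The clamp is slack and the tile is resting against the sprung plunger. I handed the job in at about 14 s of the 58 s allowed; no verdict was reported.

- **Clamp:** I turned the bar knob clockwise to about 1.67 rad, estimated from the jaw angle. That is past the 1.2 rad where the pad leaves the tile and short of the 2.2 rad end stop.
- **Sliding and pressing:** I pushed the tile's rear edge with two fingertips, against about 2.8 N of friction. At the plunger the push rose to 7.2 N, then 6.5 N, so roughly 4 N on the plunger.
- **Last checks:** The final picture shows the front edge at the plunger, the tile straight between the rails, the bar still slack and the gripper clear.
- **Readings that disagreed:** The force fell back to 3.5 N while I held the tile against the plunger, probably because I was asking for very small moves. So that reading does not confirm a firm press on its own.
- **Not measured:** I did not measure the force left on the plunger after withdrawing. I am relying on friction to hold the tile in contact. I also did not re-image the mallet and spare tile; the arm touched nothing near them.

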